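Slide the moulding former into the bench press and clamp it

TASK

Slide the two-board wooden moulding former across the bench, round the clutter and always flat on the bench, into the bench press, so that its long side is flush along the guide rail and its end flush against the back stop. Then press the lever down until it goes over centre and stays down by itself, clamping the former under the foot; keep the lever up until the former is home. Leave all the other things on the bench where they are.

Things in the scene. Friction and masses are not known exactly. Their poses are not given: they have to be found in the camera images.
- former: Wet-moulding former: two light beech boards, one on the other, a brown line between; one rigid block of about 0.4 kg lying loose and flat. Lower board 150 (its x) x 100 (its y) x 20 thick; upper 142 x 94 x 16 on it: 36 high in all. Origin: centre of its underside (z = 0). Alike either way round. Friction with the bench about 0.6.
- press: Dark iron press bolted to the bench, elsewhere and turned a little each time. Origin: on the bench top straight under the foot's axis. x axis: to the back stop and column, away from the robot; y axis: to the guide rail and the lever's side. No bed: the former slides on the bench itself. A former flush with rail and stop has its origin here and its x along this x (or against it).
- guide_rail (a point): Robot-side end of the guide rail, at its inner top edge: (-145, 50, 16) mm in the press frame. The rail is a fixed steel bar 12 wide, 16 high; from this point it runs 234 mm along the press's +x; its inner face (towards press -y) is the one the former's long side lies on. Site axes as the press.
- back_stop (a point): Middle of the back stop's top front edge: (75, 0, 16) mm in the press frame. A fixed steel bar 100 long along the press's y, 12 thick, 16 high; its face looks to press -x and meets the rail in a square corner. Behind it the cast base: press x 88 to 213, y +-52, 18 high. Site axes as the press.
- press_head (a point): Lower end of the head, on the foot's axis, 96 mm above the press origin. Head: ram guide of radius 19 up to z 153, on it two cheeks with the lever's linkage, x +-27, y +-22, up to z 242 (mm, press frame). An arm, y +-18, z 105 to 151, joins it to the column (x 125 to 175, y +-22). Keep the gripper clear. Site axes as the press.
- press_foot: Press foot: round pad 50 diameter, 13 thick, rubber underside, on the ram under the head. Origin: at bench level under it while the lever is up (falls with it). Lever up: its underside hangs 51 mm above the bench, 15 above the former's top; lever down: it bears on the former with about 15 to 25 N through a spring.
- press_lever (a joint): Angle of the press lever, rad: 0 = up at rest (0.60 rad above level), grows as the lever goes down, 0.95 = fully down (0.35 rad below level). A spring returns it to 0; pressing takes up to about 14 N straight down on the ball. Past 0.80 its linkage goes over centre, it drops to 0.95 and stays there by itself.
- lever_ball (a point): Centre of the black ball (32 diameter) at the end of the lever, 140 mm from the pivot; about 299 mm above the bench with the lever up, 172 with it down. It swings in the upright plane through the pivot along the press's y axis.
- lever_pivot (a point): The lever's pivot axis (parallel to the press's x axis), straight above the press's origin, 220 mm above the bench.
- glue_tin: Bystander: round bare-metal glue tin with a paper band, 80 diameter, 63 high; origin at the centre of its underside.
- squeeze_bottle: Bystander: slim white plastic bottle, 46 diameter, 125 high with its cap; origin at the centre of its underside.
- brush_jar: Bystander: glass jar, 72 diameter, 85 high, with three brushes standing in it; the brushes splay to 35 mm from the axis and reach 200 high; origin at the centre of its underside.
- mallet: Bystander: rawhide mallet lying flat: head a cylinder 52 diameter and 85 long along its y axis, centred at the origin; handle 25 thick, running 213 mm from the origin along -x; origin at bench level (z = 0) under it.
- awl: Bystander: awl lying flat along its x axis, wooden handle to -x, thin steel shank to +x, 150 long and centred on the origin, handle 26 thick; origin at bench level (z = 0) under it.
- burnisher: Bystander: turned light-wood edge burnisher standing upright, 34 diameter, 71 high; origin at the centre of its underside.
- dye_jar: Bystander: brown glass dye jar with a black cap, 58 diameter, 70 high; origin at the centre of its underside.
- iron_weight: Bystander: round iron weight with a knob, 72 diameter, 68 high; origin at the centre of its underside.
Mind the look-alikes: they are no part of the job. There is more than one size of the former; the job needs the middle-sized.

How it is judged (in metres and radians):
On the way, in this order (a step that is already met when the one before it is completed fails the run):
1. the former lies home against rail and back stop, under the foot, with the lever still up (x of former in the frame of press between -0.005 and 0.005 m and y of former in the frame of press between -0.005 and 0.005 m and angle between the x axis of former and the x axis of press, either way round below 0.05 rad and height (world z) of former below 0.004 m and value of joint press_lever below 0.15 rad), for 0.2 s.
2. the lever is pressed over centre and the foot bears on the former (value of joint press_lever above 0.88 rad and contact force between press_foot and former above 5 N), for 0.2 s.
At the end, for the whole second after the job is handed in: The former lies flat and at rest with its long side along the guide rail and its end at the back stop, each within 5 mm and square within 0.05 rad; the lever is down past centre (above 0.88 rad) by itself and the foot presses the former with more than 5 N (all of step 2 and x of former in the frame of press between -0.005 and 0.005 m and y of former in the frame of press between -0.005 and 0.005 m and angle between the x axis of former and the x axis of press, either way round below 0.05 rad and height (world z) of former below 0.004 m and linear speed of former below 0.01 m/s); the robot touches nothing.
It fails at once if the former is lifted off the bench or tilted (height (world z) of former above 0.01 m or angle between former's own z axis and vertical above 0.12 rad).
It fails at once if another thing on the bench is shifted by more than 20 mm (distance of any of glue_tin, squeeze_bottle, brush_jar, mallet, awl, burnisher, dye_jar, iron_weight from where it was at the start of the episode above 0.02 m).
It also fails if it takes over 72 s, if anything falls off the work surface, if the arm or the gripper's body presses on something with over 40 N, if the wrist force passes 120 N, or if a joint passes its speed limit or range.

ROBOT

A 6-joint arm with a two-finger parallel gripper is mounted at the origin on the work surface. World frame = base frame: x ahead of the robot, y to its left, z up, the work surface at z = 0. Lengths are in mm, angles in rad, forces in N, time in s.
With the tool pointing down it reaches from about 325 to 775 mm from the base axis. Payload 5.5 kg.
Tool frame: the origin (TCP) lies between the finger pads; the fingertips stand 17 mm ahead of it and the grasp point (between the pads) lies 2 mm behind it; z points along the fingers, y is the line along which they close (so a half turn about z gives the same grasp; the last joint's range is limited). The gripper opens to 88 mm and grips with 3 to 60 N. Pads are 20 mm wide; open, the fingers measure 115 mm over their backs; the gripper's body (75 mm by 178 mm) begins 61 mm behind the grasp point.
Start: joints at [-1.22, 0.091, 1.231, -0, 1.82, -0.057], TCP at [237.956, -550.812, 239.631] pointing down, gripper open.
Joint ranges: [-2.87, 2.87], [-0.86, 2.18], [0.17, 2.46], [-1.51, 4.65], [0.06, 2.69], [-2.65, 2.65]. Speed limits (rad/s): [2.57, 2.57, 3.01, 3.14, 3.14, 3.14].

INTERFACE

Orientations are given as a unit quaternion [w, x, y, z].
In Python, from bench import * gives the robot as it stands.
- The arm moves only by the tool move_arm, never from a script. Its argument "targets" is a list of rows, each a list of 4 numbers: the shift along the tool's x, y, z in units of 0.05 m (1.0 is 0.05 m), then the turn about the tool's z in units of 0.15 rad (1.0 is 0.15 rad). A call has 1 to 10 rows; each row shifts and turns the commanded pose from where the row before left it, along the tool's axes as they then stand; what a row does not reach is not made up. A row lasts 1/10 s, in which the tool goes at most 50 mm and 8.59 degrees, less where a joint would pass 70% of its speed; a pose out of reach is approached as far as the arm can. A call with a number of a shift or a turn outside -1 to 1 is refused whole. A call with a gripper value outside its range is refused whole. "grip" is the closure, from -1 (fully open) to 1 (shut), so that 0 is half open, set as the call begins (left out, the last holds). The fingers move at their own pace and stop on an object; the grip force is fixed at half the most. Time passes only in rows, so rows that do not move let the fingers close. It gives the time, the measured TCP pose, the force, the opening and the grip force at its end, in the units of the state.
- sense(): the state, without advancing time (a new reading comes with each control period).
- snapshot(name): name is "scene" or "top"; returns a dict with "frame" (400x640x3 uint8, red, green, blue), "depth" (400x640 float32, mm along the optical axis (not along the pixel's ray), 0 where there is no reading), "vertical_fov" (degrees; the focal length in pixels is half the picture's height over the tangent of half this angle, whatever the lens; pixels are square), "cx", "cy" (the principal point, pixels), "origin" and "attitude" of the camera in the world. Camera axes: x right, y down, z forward; pixel columns grow to the right and rows downward; lengths in mm; the calibration is good to about 2 mm. A picture is of the moment at which its call begins.
- hand_in(): hands the job in; it is judged then, once.
The state is a dict: "t": time; "joints": joint angles; "joint_vel": joint speeds; "joint_efforts": joint torques, N m; "eef_pos": TCP position; "eef_rot": TCP orientation; "contact_force": force on the tool from outside, world axes, zero at the start; "moment": the same for the moment, N m; "opening": finger opening in mm; "gripper_force": force on a finger pad.
Only numpy, scipy, OpenCV 4.12 (cv2) and the standard library are available. Lean on these libraries where they do the work, as an engineer would, in place of code of your own. Each camera call takes 0.05 s, during which the arm holds its last target. There are 200 camera calls.

## Working session

There is one attempt and no reset: what is moved stays moved. The work goes in short steps, Python scripts to look and compute and a tool call to move; the robot and the scene stay as the last step left them, time stands still between calls to the robot, and variables do not carry over. Pictures are saved under pics/ and viewed, at most 10 in all, crops included, and the job is handed in when it is done.

Besides the shell and the picture viewer there is one more tool, called after "Call:" in YAML: its name, and indented under it one key for each argument. move_arm: Moves the arm, as the interface text tells. Shifts and turns lie within -1 to 1; 1 stands for 0.05 m of shift or 0.15 rad of turn. Its arguments: {"type":"object","properties":{"targets":{"type":"array","items":{"type":"array","items":{"type":"number"}}},"grip":{"type":"number"}},"required":["targets"]}

```bash
mkdir -p pics && cat > h.py <<'E'
from bench import *
import numpy as np, cv2, pickle
from scipy.spatial.transform import Rotation as R
def snap(n):
    s=snapshot(n); pickle.dump(s,open(n+'.pkl','wb')); return s
def load(n): return pickle.load(open(n+'.pkl','rb'))
def rot(s):
    a=np.array(s['attitude'],float)
    return a if a.shape==(3,3) else R.from_quat(a[[1,2,3,0]]).as_matrix()
def foc(s): return s['frame'].shape[0]/2/np.tan(np.radians(s['vertical_fov'])/2)
def cloud(s):
    d=s['depth'];v,u=np.mgrid[:d.shape[0],:d.shape[1]];f=foc(s)
    p=np.stack([(u-s['cx'])/f*d,(v-s['cy'])/f*d,d],-1)
    return p@rot(s).T+np.array(s['origin'])
def save(img,name): cv2.imwrite('pics/'+name,cv2.cvtColor(img,cv2.COLOR_RGB2BGR))
E
python3 - <<'E'
from h import *
for n in('top','scene'):
    s=snap(n); print({k:v for k,v in s.items() if k not in('frame','depth')})
    save(s['frame'],n+'1.png')
print(sense())
E
```

```text
{'vertical_fov': 49.31140077110947, 'cx': 321.05734311536673, 'cy': 202.94728619836752, 'origin': array([ 386.46621507,  -51.70659054, 1536.73987861]), 'attitude': array([ 0.03617897, -0.69943683,  0.71288075, -0.03578041])}
{'vertical_fov': 42.13991322013641, 'cx': 318.50766508798773, 'cy': 199.10682497341566, 'origin': array([1199.29008956,  466.42376443, 1584.21946159]), 'attitude': array([-0.1123653 ,  0.4073471 ,  0.87173512, -0.24803278])}
{'t': 0.1, 'joints': array([-1.21970291e+00,  9.17502191e-02,  1.23174961e+00, -4.12199757e-05,
        1.81976530e+00, -5.67169805e-02]), 'joint_vel': array([ 0.00028876, -0.00207812, -0.0036513 , -0.0011772 ,  0.00063931,
       -0.00052879]), 'joint_efforts': array([ 3.99170589e-03, -4.47854877e+01, -4.07571352e+01,  7.02112773e-02,
        2.84346112e-02, -1.23359678e-04]), 'eef_pos': array([ 237.8593627 , -550.59303634,  238.64882868]), 'eef_rot': array([-8.24266939e-04,  9.79283946e-01,  2.02490131e-01, -1.42403308e-04]), 'contact_force': array([-0.30263083,  1.21868479, -0.29082392]), 'moment': array([ 0.00982762, -0.03726431, -0.0080825 ]), 'gripper_force': 0.0, 'opening': 87.65953883662085}
```

View pics/top1.png

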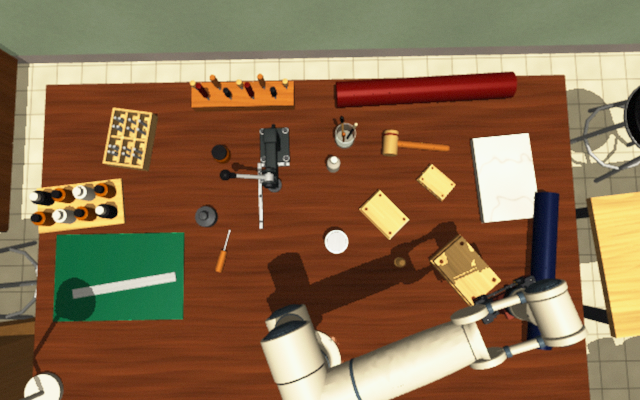

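View pics/scene1.png

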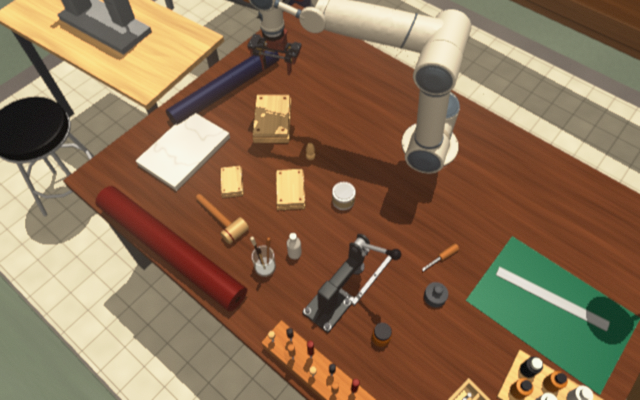

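```bash
python3 - <<'E'
from h import *
s=load('top');P=cloud(s);Z=P[...,2]
bench=(abs(Z)<6);print('bench z',np.median(Z[bench]))
# objects by height mask
m=((Z>9)&(Z<400)&(P[...,0]>250)).astype(np.uint8)
n,l,st,c=cv2.connectedComponentsWithStats(m)
for i in range(1,n):
    if st[i,4]<60: continue
    q=P[l==i]; r=cv2.minAreaRect(q[:,:2].astype(np.float32))
    print(st[i,:4],st[i,4],'c',np.round(r[0]),'sz',np.round(r[1]),'ang',round(r[2],1),'zmax',round(np.percentile(q[:,2],95)))
im=s['frame'][100:300,180:480]
save(cv2.resize(im,None,fx=2.66,fy=2.66,interpolation=cv2.INTER_CUBIC),'crop1.png')
E
```

```text
bench z -0.7428656682792507
[336  71 182  37] 4699 c [ 946. -423.] sz [112. 622.] ang 2.4 zmax 92
[190  73 105  38] 3043 c [931. 216.] sz [ 95. 361.] ang 0.1 zmax 157
[103 107  54  63] 2253 c [782. 615.] sz [148. 202.] ang 81.3 zmax 71
[335 116  23  33] 380 c [ 774. -141.] sz [70. 71.] ang 44.4 zmax 180
[220 124  70 105] 1970 c [648. 141.] sz [150. 372.] ang 70.8 zmax 295
[383 129  67  27] 746 c [ 745. -393.] sz [236.  86.] ang 86.1 zmax 52
[471 133  89 165] 7371 c [ 500. -719.] sz [338. 565.] ang 80.3 zmax 296
[212 144  19  19] 266 c [720. 293.] sz [52. 54.] ang 84.2 zmax 72
[327 156  14  16] 181 c [674. -98.] sz [45. 43.] ang 84.1 zmax 126
[417 163  39  38] 730 c [ 610. -458.] sz [118.  77.] ang 47.3 zmax 33
[ 30 178  95  55] 3340 c [552. 794.] sz [161. 302.] ang 5.6 zmax 94
[360 189  50  50] 1218 c [ 499. -271.] sz [148.  98.] ang 43.2 zmax 40
[195 206  23  22] 368 c [503. 348.] sz [70. 71.] ang 48.4 zmax 65
[325 229  24  24] 443 c [ 409. -102.] sz [78. 78.] ang 88.8 zmax 66
[430 234  71  52] 2103 c [ 303. -538.] sz [201. 140.] ang 38.3 zmax 54
[215 243  13  29] 169 c [361. 295.] sz [25. 99.] ang 75.6 zmax 28
[395 257  11  10] 90 c [ 334. -317.] sz [27. 31.] ang 89.8 zmax 74
```

View pics/crop1.png

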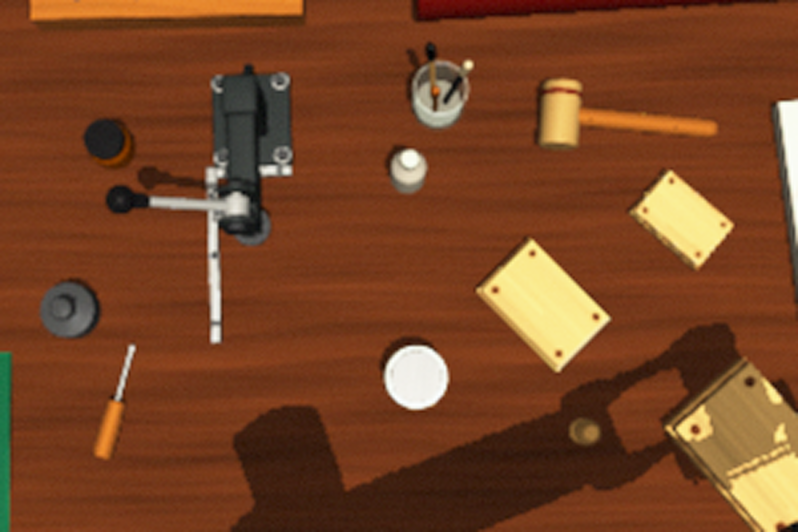

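Three boards: small at (436,182), 118x77; large at (465,268), 201x140, in the arm's shadow; middle at (384,215), 148x98 and about 36 high. The middle one fits. The crop shows it clear at crop (543,305), with the rail from (211,168) to (216,342). Next I fit the press and former poses.

```bash
cat >> h.py <<'E'
def former(s,c,rad=110):
    P=cloud(s);m=(np.hypot(P[...,0]-c[0],P[...,1]-c[1])<rad)&(P[...,2]>30)&(P[...,2]<42)
    n,l,st,_=cv2.connectedComponentsWithStats(m.astype(np.uint8)); i=1+np.argmax(st[1:,4])
    r=cv2.minAreaRect(P[l==i][:,:2].astype(np.float32)); w,h=r[1]; a=r[2] if w>h else r[2]-90
    return np.array(r[0]),(w,h),a
E
python3 - <<'E'
from h import *
for n in('top','scene'):
    s=load(n);P=cloud(s);print(n,'former',former(s,(499,-271)))
    Z=P[...,2]
    m=(Z>9)&(Z<22)&(P[...,0]>410)&(P[...,0]<670)&(P[...,1]>60)&(P[...,1]<200)
    nn,l,st,_=cv2.connectedComponentsWithStats(m.astype(np.uint8))
    for i in range(1,nn):
        if st[i,4]<25: continue
        q=P[l==i]; print(st[i],cv2.minAreaRect(q[:,:2].astype(np.float32)),q.min(0),q.max(0))
    b=(Z>285)&(Z<325)&(np.hypot(P[...,0]-600,P[...,1]-240)<90); q=P[b]; print('ball',len(q),q.mean(0) if len(q) else '',q.max(0) if len(q) else '')
E
```

```text
top former (array([ 499.17077637, -272.62084961]), (139.02011108398438, 92.87770080566406), 43.625823974609375)
[259 179   5  50 160] ((544.55224609375, 160.31198120117188), (172.5451202392578, 13.45995044708252), 1.790998101234436) [458.16563689 151.96598623   9.10958339] [630.72593147 166.38715754  21.19548136]
ball 127 [600.17661279 214.94522489 303.77966968] [615.81834789 235.87578388 319.11564459]
scene former (array([ 499.15734863, -266.66345215]), (148.2161407470703, 92.47576904296875), 42.50822830200195)
[356 256  35  43 196] ((577.958251953125, 166.5342559814453), (182.89312744140625, 15.096339225769043), 0.36340707540512085) [486.54420607 158.53511903   9.07767445] [669.39208368 174.64753856  21.58478233]
ball 124 [605.21209152 223.76006803 305.43655203] [617.60170788 241.93852135 316.41956708]
```

```bash
python3 - <<'E'
from h import *
s=load('top');im=s['frame'][125:235,210:300]
im=cv2.resize(im,None,fx=5.4,fy=5.4,interpolation=cv2.INTER_CUBIC);save(im,'crop2.png')
E
```

```text
(no output)
```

View pics/crop2.png

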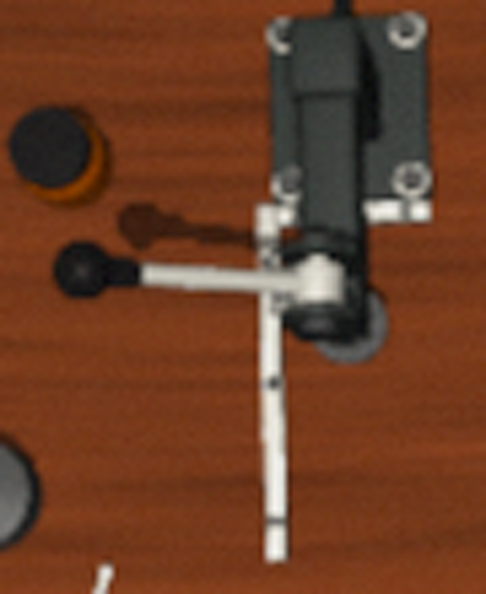

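Crop 2 shows the rail's robot-side end with inner top corner at (288,562), its outer edge from (266,562) to (256,205), and the back stop's front edge ending at (431,220). The ball is at (80,270).

```bash
python3 - <<'E'
from h import *
s=load('top')
def px(x,y,z):
    u=210+(x+.5)/5.4-.5; v=125+(y+.5)/5.4-.5; f=foc(s)
    d=rot(s)@np.array([(u-s['cx'])/f,(v-s['cy'])/f,1]); o=np.array(s['origin']); return (o+d*(z-o[2])/d[2])[:2]
pts={'in_end':(288,562,16,(-145,50)),'out_end':(266,562,16,(-145,62)),'out_far':(256,205,16,(89,62)),'stop_r':(431,220,16,(75,-50)),'stop_rb':(431,200,16,(87,-50)),'ball':(80,270,299,(0,115.6))}
A=[];B=[]
for k,(x,y,z,b) in pts.items():
    a=px(x,y,z);print(k,a.round(1));A.append(a);B.append(b)
A=np.array(A);B=np.array(B,float)
def fit(A,B):
    a0,b0=A.mean(0),B.mean(0);H=(B-b0).T@(A-a0);U,_,V=np.linalg.svd(H);r=V.T@np.diag([1,np.linalg.det(V.T@U.T)])@U.T
    t=a0-r@b0;return np.degrees(np.arctan2(r[1,0],r[0,0])),t,(B@r.T+t-A).round(1)
for n in(6,5):print(fit(A[:n],B[:n]))
E
```

```text
in_end [455.5 152.1]
out_end [455.8 166.3]
out_far [690.  171.8]
stop_r [677.8  57.2]
stop_rb [691.1  57. ]
ball [600.2 224.1]
(np.float64(1.2154571217121624), array([602.23839938, 106.63656158]), array([[ 0.7,  1.4],
       [ 0.1, -0.8],
       [-0.1, -1.3],
       [ 0.5,  1.1],
       [-0.8,  1.5],
       [-0.4, -1.9]]))
(np.float64(1.2366829085878248), array([602.16576444, 106.25973969]), array([[ 0.6,  1. ],
       [ 0. , -1.2],
       [-0.2, -1.7],
       [ 0.4,  0.7],
       [-0.9,  1.1]]))
```

Call:
move_arm:
  targets:
    - [0,0,0,-1]
    - [0,0,0,-1]
    - [0,0,0,-1]
    - [0,0,0,-1]
    - [0,0,0,-1]
    - [0,0,0,-1]
    - [0,0,0,-1]
    - [0,0,0,-1]
    - [0,0,0,-1]
    - [0,0,0,-1]
  grip: -1

```text
t: 1.1
eef_pos: [237.9, -550.6, 238.9]
eef_rot: [-0.0, 0.576, 0.817, 0.0]
contact_force: [-0.1, 0.1, 0.7]
opening: 87.6
gripper_force: 0.0
```

Call:
move_arm:
  targets:
    - [0,0,0,-0.95]
    - [0,0,0,-0.95]
    - [0,0,0,-0.87]
    - [0,0,0,0]

```text
t: 1.5
eef_pos: [237.9, -550.7, 239.0]
eef_rot: [-0.0, 0.397, 0.918, 0.0]
contact_force: [-0.7, -0.1, 1.0]
opening: 87.9
gripper_force: 0.0
```

Call:
move_arm:
  targets:
    - [0.06,0.95,0,0]
    - [0.06,0.95,0,0]
    - [0.06,0.95,0,0]
    - [0.06,0.95,0,0]
    - [0.06,0.95,0,0]
    - [0.06,0.95,0,0]
    - [0.06,0.95,0,0]
    - [0.06,0.95,0,0]
    - [0,0,0,0]
    - [0,0,0,0]

```text
t: 2.5
eef_pos: [499.3, -272.7, 239.2]
eef_rot: [-0.0, 0.398, 0.917, -0.0]
contact_force: [-0.0, 0.1, -0.2]
opening: 87.8
gripper_force: 0.0
```

Call:
move_arm:
  targets:
    - [0,0,0.9,0]
    - [0,0,0.9,0]
    - [0,0,0.9,0]
    - [0,0,0.8,0]
    - [0,0,0,0]
    - [0,0,0.05,0]
    - [0,0,0.04,0]
    - [0,0,0.04,0]
    - [0,0,0,0]

```text
t: 3.4
eef_pos: [499.7, -274.2, 59.9]
eef_rot: [0.001, 0.398, 0.917, -0.0]
contact_force: [0.2, -0.5, -0.2]
opening: 87.8
gripper_force: 0.0
```

Call:
move_arm:
  targets:
    - [0,0,0.04,0]
    - [0,0,0.04,0]
    - [0,0,0.04,0]
    - [0,0,0,0]

```text
t: 3.8
eef_pos: [499.1, -273.6, 53.3]
eef_rot: [0.0, 0.398, 0.917, -0.0]
contact_force: [-1.9, 0.7, 6.1]
opening: 88.1
gripper_force: 3.0
```

Call:
move_arm:
  targets:
    - [0,0,0.02,0]
    - [0,0,0,0]

```text
t: 4.0
eef_pos: [499.2, -273.6, 53.3]
eef_rot: [0.001, 0.398, 0.917, -0.0]
contact_force: [-4.2, 2.9, 10.0]
opening: 88.0
gripper_force: 5.3
```

Call:
move_arm:
  targets:
    - [0,0,0.02,0]
    - [0,0,0,0]

```text
t: 4.2
eef_pos: [499.2, -273.6, 53.3]
eef_rot: [0.001, 0.398, 0.917, -0.0]
contact_force: [-6.6, 4.0, 15.8]
opening: 87.8
gripper_force: 7.5
```

Call:
move_arm:
  targets:
    - [0,0,0.03,0]
    - [0,0,0,0.25]
    - [0,0,0,0.25]
    - [0,0,0,0.25]
    - [0,0,0,0.25]
    - [0,0,0,0.25]
    - [0,0,0,0.25]
    - [0,0,0,0.25]
    - [0,0,0,0.25]

```text
t: 5.1
eef_pos: [501.7, -276.5, 53.4]
eef_rot: [0.006, 0.531, 0.847, -0.001]
contact_force: [3.5, -4.3, 12.8]
opening: 87.8
gripper_force: 6.3
```

```bash
python3 - <<'E'
from h import *
s=snap('scene');print(former(s,(499,-271),90));save(cv2.resize(s['frame'][120:260,200:360],None,fx=4,fy=4),'sc2.png');print(sense()['contact_force'])
E
```

```text
(array([ 501.00006104, -265.42181396]), (145.02943420410156, 92.9052734375), 43.098636627197266)
[ 2.55858839 -4.42702336 13.91687488]
```

View pics/sc2.png

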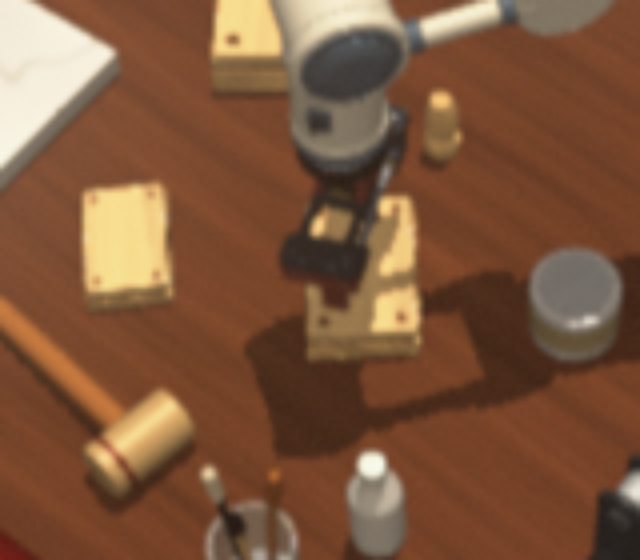

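The fingers slid on top without moving the former (low fingertip friction, yaw still 43°). So I will push it at bench level with spread fingers instead: first on its near end, then on its long side.

Call:
move_arm:
  targets:
    - [0,0,-1,0]
    - [0,0,-1,0]
    - [0,0,0,0.95]
    - [0,0,0,0.95]
    - [0,0,0,0.95]
    - [0,0,0,0.95]
    - [0,0,0,0.95]
    - [0,0,0,0.95]
    - [0,0,0,0.95]
    - [0,0,0,0.95]
  grip: 0

```text
t: 6.15
eef_pos: [498.9, -273.5, 148.4]
eef_rot: [-0.0, 0.905, 0.425, -0.0]
contact_force: [0.3, 0.4, -0.5]
opening: 43.9
gripper_force: 0.0
```

```bash
cat >> h.py <<'E'
def plan(x,y,z,yaw):
    s=sense();q=s['eef_rot'];r=R.from_quat(np.array(q)[[1,2,3,0]]).as_matrix()
    a=np.degrees(np.arctan2(r[1,0],r[0,0]));d=r.T@(np.array([x,y,z])-s['eef_pos'])/50
    dy=(yaw-a+180)%360-180
    print('t',s['t'],'pos',np.round(s['eef_pos'],1),'yaw',round(a,1),'F',np.round(s['contact_force'],1),'units',d.round(2),'turn',round(-np.radians(dy)/.15,2),'q6',s['joints'][5].round(2))
E
python3 -c "
from h import *
plan(420,-345,153,43)"
```

```text
t 6.15 pos [ 498.9 -273.5  148.4] yaw 50.3 F [ 0.3  0.4 -0.5] units [-2.11 -0.3  -0.09] turn 0.85 q6 0.13
```

Call:
move_arm:
  targets:
    - [0,0,0,0.85]
    - [-0.75,-0.02,0,0]
    - [-0.75,-0.01,0,0]
    - [-0.65,0,0,0]
    - [0,0,0.8,0]
    - [0,0,0.8,0]
    - [0,0,0.8,0]
    - [0,0,0.1,0]
    - [0,0,0,0]
    - [0,0,0,0]

```text
t: 7.15
eef_pos: [420.7, -347.0, 26.0]
eef_rot: [0.001, 0.929, 0.369, 0.001]
contact_force: [-0.0, -0.1, -0.5]
opening: 44.1
gripper_force: 0.0
```

```bash
python3 -c "
from h import *
plan(501,-269.6,23,43)
s=snap('top');print(former(s,(499,-271),90))
s=snap('scene');print(former(s,(499,-271),90))"
```

```text
t 7.15 pos [ 420.7 -347.    26. ] yaw 43.3 F [-0.  -0.1 -0.5] units [ 2.23 -0.02  0.06] turn 0.04 q6 0.06
(array([ 499.30743408, -272.57870483]), (139.2056884765625, 92.74154663085938), 43.34443664550781)
(array([ 499.57830811, -266.17819214]), (145.4282989501953, 92.48686981201172), 42.30976486206055)
```

Call:
move_arm:
  targets:
    - [0.25,0,0.05,0]
    - [0.25,0,0,0]
    - [0.2,0,0,0]
    - [0.2,0,0,0]
    - [0.25,0,0,0]
    - [0.25,0,0,0]
    - [0.25,0,0,0]
    - [0.25,0,0,0]
    - [0.25,0,0,0]
    - [0,0,0,0]

```text
t: 8.25
eef_pos: [499.3, -270.6, 20.8]
eef_rot: [-0.001, 0.929, 0.37, 0.001]
contact_force: [-0.4, 0.2, 0.0]
opening: 43.6
gripper_force: 0.0
```

```bash
python3 -c "
from h import *
plan(501,-269.6,23,43)
s=snap('top');print(former(s,(550,-220),90))
s=snap('scene');print(former(s,(550,-220),90))"
```

```text
t 8.25 pos [ 499.3 -270.6   20.8] yaw 43.4 F [-0.4  0.2  0. ] units [ 0.04  0.01 -0.04] turn 0.05 q6 0.26
(array([ 567.77087402, -206.46430969]), (125.43844604492188, 94.33885192871094), 43.432769775390625)
(array([ 553.78149414, -215.59829712]), (164.7897186279297, 94.08412170410156), 42.23517990112305)
```

Call:
move_arm:
  targets:
    - [0.25,0,0,0]
    - [0.25,0,0,0]
    - [0,0,0,0]
    - [-0.3,0,0,0]
    - [-0.3,0,-0.5,0]
    - [0,0,-1,0]
    - [0,0,-0.8,0]
    - [0,0,0,-0.95]
    - [0,0,0,-0.95]
    - [0,0,0,-0.95]
  grip: -1

```text
t: 9.35
eef_pos: [493.6, -276.9, 136.8]
eef_rot: [0.001, 0.829, 0.56, 0.0]
contact_force: [0.1, -0.3, 0.3]
opening: 87.7
gripper_force: 0.0
```

Call:
move_arm:
  targets:
    - [0,0,0,-0.95]
    - [0,0,0,-0.95]
    - [0,0,0,-0.95]
    - [0,0,0,-0.95]
    - [0,0,0,-0.95]
    - [0,0,0,-0.95]
    - [0,0,0,-0.95]
    - [0,0,0,-0.95]
    - [0,0,0,0]
    - [0,0,0,0]

```text
t: 10.35
eef_pos: [493.7, -276.4, 136.1]
eef_rot: [-0.0, 0.4, 0.917, -0.0]
contact_force: [0.4, -0.4, -0.1]
opening: 87.4
gripper_force: 0.0
```

```bash
python3 -c "
from h import *
plan(627,-267,137,133)
s=snap('top');print(former(s,(580,-195),100))
s=snap('scene');print(former(s,(580,-195),100))"
```

```text
t 10.35 pos [ 493.7 -276.4  136.1] yaw 132.9 F [ 0.4 -0.4 -0.1] units [-1.67  2.08 -0.02] turn -0.02 q6 -1.32
(array([ 580.64318848, -194.81335449]), (140.45401000976562, 94.72726440429688), 43.51584243774414)
(array([ 580.99694824, -188.36068726]), (145.78704833984375, 93.79268646240234), 43.93328857421875)
```

Call:
move_arm:
  targets:
    - [-0.57,0.7,0,0]
    - [-0.6,0.7,0,0]
    - [-0.5,0.68,0,0]
    - [0,0,0,0]
    - [0,0,0.75,0]
    - [0,0,0.75,0]
    - [0,0,0.7,0]
    - [0,0,0.06,0]
    - [0,0,0,0]
    - [0,0,0,0]

```text
t: 11.45
eef_pos: [627.9, -266.4, 25.7]
eef_rot: [0.001, 0.398, 0.917, -0.0]
contact_force: [0.2, -0.5, -0.1]
opening: 87.7
gripper_force: 0.0
```

```bash
python3 -c "
from h import *
plan(627,-267,22,133)
s=snap('top');print(former(s,(580,-195),100))"
```

```text
t 11.45 pos [ 627.9 -266.4   25.7] yaw 133.1 F [ 0.2 -0.5 -0.1] units [ 0.   -0.02  0.07] turn 0.01 q6 -1.2
(array([ 603.32489014, -174.23013306]), (79.05460357666016, 93.08616638183594), -46.05341339111328)
```

Call:
move_arm:
  targets:
    - [0.16,0,0.05,0]
    - [0.16,0,0,0]
    - [0.16,0,0,0]
    - [0.08,0,0,0.2]
    - [0.06,-0.01,0,0.25]
    - [0.06,-0.01,0,0.25]
    - [0.06,-0.01,0,0.25]
    - [0.06,-0.01,0,0.25]
    - [0.06,-0.01,0,0.25]
    - [0,0,0,0]

```text
t: 12.5
eef_pos: [596.7, -234.4, 20.9]
eef_rot: [0.0, 0.495, 0.869, -0.0]
contact_force: [0.5, 0.6, 0.3]
opening: 87.7
gripper_force: 0.0
```

```bash
python3 -c "
from h import *
plan(627,-267,22,106)
s=snap('top');print(former(s,(580,-195),100));save(cv2.resize(s['frame'][120:280,250:450],None,fx=4,fy=3.75),'top3.png')
s=snap('scene');print(former(s,(580,-195),100))"
```

```text
t 12.5 pos [ 596.7 -234.4   20.9] yaw 120.7 F [0.5 0.6 0.3] units [-0.87  0.19 -0.02] turn 1.7 q6 -0.96
(array([ 598.1897583, -159.4790802]), (89.44877624511719, 86.91498565673828), 33.10805892944336)
(array([ 578.09130859, -169.54623413]), (145.28106689453125, 92.69600677490234), 31.09991455078125)
```

View pics/top3.png

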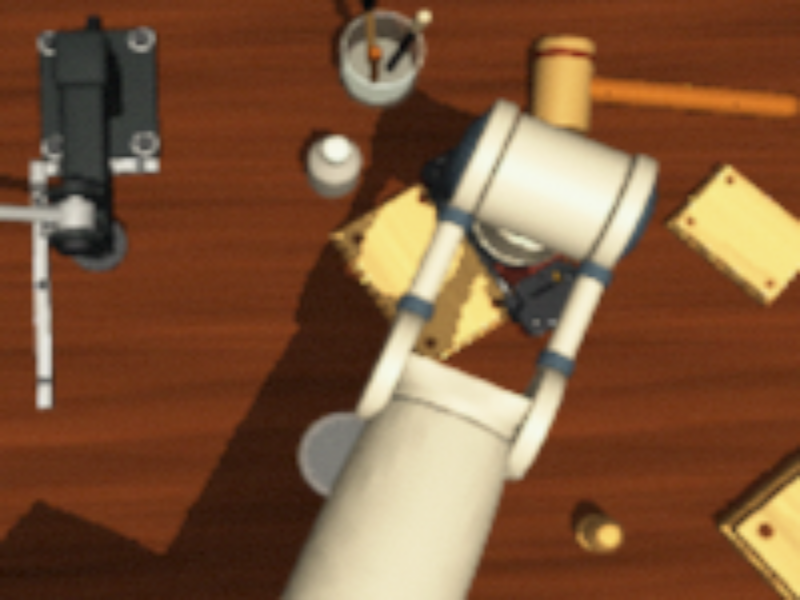

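Call:
move_arm:
  targets:
    - [0.1,-0.01,0,0.2]
    - [0.1,-0.01,0,0.2]
    - [0.1,-0.01,0,0.2]
    - [0.1,-0.01,0,0.2]
    - [0.1,-0.01,0,0.2]
    - [0.1,-0.01,0,0.2]
    - [0.1,-0.01,0,0.2]
    - [0.1,-0.01,0,0.2]
    - [0.1,0,0,0]
    - [0,0,0,0]

```text
t: 13.6
eef_pos: [575.3, -194.9, 20.8]
eef_rot: [-0.0, 0.595, 0.804, 0.0]
contact_force: [1.1, -0.7, -0.2]
opening: 87.7
gripper_force: 0.0
```

```bash
python3 -c "
from h import *
plan(627,-267,22,106)
s=snap('scene');print(former(s,(565,-130),100))"
```

```text
t 13.6 pos [ 575.3 -194.9   20.8] yaw 107.0 F [ 1.1 -0.7 -0.2] units [-1.68  0.57 -0.02] turn 0.12 q6 -0.68
(array([ 572.62670898, -129.43907166]), (145.69862365722656, 97.73129272460938), 18.401487350463867)
```

Call:
move_arm:
  targets:
    - [0.2,-0.04,0,0]
    - [0.25,-0.04,0,0]
    - [0.25,-0.04,0,0]
    - [0.25,-0.04,0,0]
    - [0.25,-0.04,0,0]
    - [0.25,-0.04,0,0]
    - [0.25,-0.03,0,0]
    - [0.2,0,0,0]
    - [0,0,0,0]

```text
t: 14.55
eef_pos: [534.3, -106.8, 20.5]
eef_rot: [-0.001, 0.595, 0.804, 0.0]
contact_force: [0.1, -0.6, -0.2]
opening: 87.7
gripper_force: 0.0
```

```bash
python3 -c "
from h import *
plan(627,-267,22,106)
s=snap('scene');print(former(s,(540,-35),100))
s=snap('top');print(former(s,(540,-35),100))"
```

```text
t 14.55 pos [ 534.3 -106.8   20.5] yaw 107.0 F [ 0.1 -0.6 -0.2] units [-3.61  0.84 -0.04] turn 0.12 q6 -0.56
(array([532.24847412, -40.751091  ]), (147.28067016601562, 95.47376251220703), 16.946870803833008)
(array([540.18994141, -26.33398056]), (113.44354248046875, 60.330074310302734), 16.36088752746582)
```

Call:
move_arm:
  targets:
    - [0.2,0,0,0]
    - [0.25,0,0,0]
    - [0.25,0,0,0]
    - [0.25,0,0,0]
    - [0.25,0,0,0]
    - [0.25,0,0,0]
    - [0.25,0,0,0]
    - [0.25,0,0,0]
    - [0.25,0,0,0]
    - [0,0,0,0]

```text
t: 15.65
eef_pos: [502.4, -1.5, 20.7]
eef_rot: [-0.0, 0.595, 0.804, 0.0]
contact_force: [-0.7, -0.8, 0.9]
opening: 87.7
gripper_force: 0.0
```

```bash
python3 -c "
from h import *
plan(627,-267,22,91.2)
s=snap('scene');print(former(s,(500,70),90))
s=snap('top');print(former(s,(500,70),90))"
```

```text
t 15.65 pos [502.4  -1.5  20.7] yaw 107.0 F [-0.7 -0.8  0.9] units [-5.81  0.83 -0.03] turn 1.84 q6 -0.37
(array([476.03237915,  59.60307312]), (97.85201263427734, 91.0344009399414), 18.56402587890625)
(array([455.09570312,  40.84901428]), (52.28327178955078, 61.89704132080078), -0.8028717041015625)
```

Call:
move_arm:
  targets:
    - [0.06,-0.01,0,0.2]
    - [0.06,-0.01,0,0.24]
    - [0.06,-0.01,0,0.24]
    - [0.06,-0.01,0,0.24]
    - [0.06,-0.01,0,0.24]
    - [0.06,-0.01,0,0.24]
    - [0.06,-0.01,0,0.24]
    - [0.06,-0.01,0,0.2]
    - [0,0,0,0]

```text
t: 16.65
eef_pos: [494.9, 19.3, 20.8]
eef_rot: [0.0, 0.701, 0.714, -0.0]
contact_force: [-0.3, -0.5, 0.7]
opening: 87.7
gripper_force: 0.0
```

```bash
python3 -c "
from h import *
plan(627,-267,22,91.2)
s=snap('scene');print(former(s,(500,80),90))
s=snap('top');print(former(s,(500,80),90));save(cv2.resize(s['frame'][125:265,230:370],None,fx=4,fy=4),'top4.png')"
```

```text
t 16.65 pos [494.9  19.3  20.8] yaw 91.1 F [-0.3 -0.5  0.7] units [-5.77  2.54 -0.02] turn -0.02 q6 -0.05
(array([468.63919067,  81.41520691]), (68.68954467773438, 97.55760955810547), -87.55066204071045)
(array([455.47216797,  68.33830261]), (38.32563400268555, 34.7811279296875), 88.92715454101562)
```

View pics/top4.png

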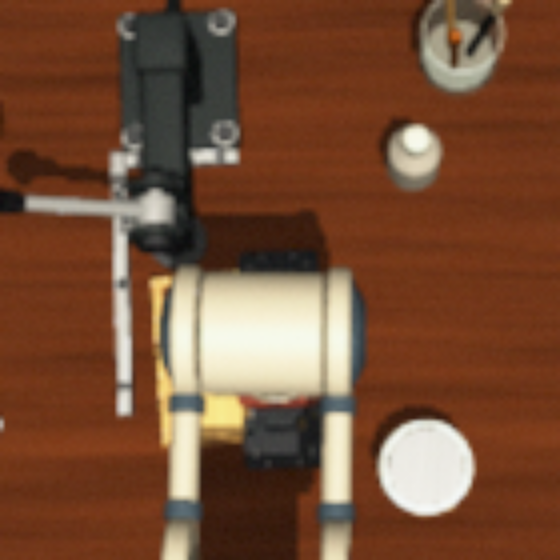

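Call:
move_arm:
  targets:
    - [0.1,0,0,0]
    - [0.1,0,0,0]
    - [0.1,0,0,0]
    - [0.1,0,0,0]
    - [0.06,0,0,0]
    - [0.04,0,0,0]
    - [0,0,0,0]

```text
t: 17.45
eef_pos: [494.3, 45.2, 20.7]
eef_rot: [-0.0, 0.7, 0.714, 0.0]
contact_force: [0.1, 0.5, 1.3]
opening: 87.8
gripper_force: 0.0
```

Call:
move_arm:
  targets:
    - [0.04,0,0,0]
    - [0.04,0,0,0]
    - [0,0,0,0]

```text
t: 17.75
eef_pos: [494.4, 45.5, 20.7]
eef_rot: [0.002, 0.7, 0.714, -0.002]
contact_force: [-0.7, -12.0, 0.4]
opening: 87.9
gripper_force: 6.4
```

Call:
move_arm:
  targets:
    - [-0.4,0,0,0]
    - [-0.5,0,0,0]
    - [0,0,-0.9,0]
    - [0,0,-0.9,0]
    - [0,-0.7,-0.6,0.8]
    - [0,0,0,0.95]
    - [0,0,0,0.95]
    - [0,0,0,0.95]
    - [0,0,0,0.95]
    - [0,0,0,0.95]
  grip: 0

```text
t: 18.75
eef_pos: [460.1, 3.2, 140.7]
eef_rot: [-0.0, 0.93, 0.367, 0.0]
contact_force: [-1.4, 0.5, 0.2]
opening: 44.2
gripper_force: 0.0
```

Call:
move_arm:
  targets:
    - [0,0,0,0.95]
    - [0,0,0,0.95]
    - [0,0,0,0.95]
    - [0,0,0,0.95]
    - [0,0,0,0.95]
    - [0,0,0,0]
    - [0,0,0,0]

```text
t: 19.45
eef_pos: [460.1, 3.1, 140.6]
eef_rot: [-0.0, 1.0, 0.024, 0.0]
contact_force: [-0.9, 0.2, -1.0]
opening: 43.9
gripper_force: 0.0
```

```bash
python3 -c "
from h import *
plan(400,102,140,1.2)
s=snap('scene');print(former(s,(510,105),90))
s=snap('top');print(former(s,(510,105),90))"
```

```text
t 19.45 pos [460.1   3.1 140.6] yaw 2.8 F [-0.9  0.2 -1. ] units [-1.1  -2.03  0.01] turn 0.19 q6 1.45
(array([468.74200439, 107.46576691]), (65.04753875732422, 95.02696228027344), -87.5833330154419)
(array([509.95361328, 104.02778625]), (90.96721649169922, 141.95828247070312), -0.4253387451171875)
```

Call:
move_arm:
  targets:
    - [-0.6,-0.7,0,0.19]
    - [-0.5,-0.7,0,0]
    - [0,-0.6,0,0]
    - [0,0,0.8,0]
    - [0,0,0.8,0]
    - [0,0,0.75,0]
    - [0,0,0.04,0]
    - [0,0,0,0]

```text
t: 20.35
eef_pos: [402.0, 101.1, 20.6]
eef_rot: [0.0, 1.0, 0.009, -0.001]
contact_force: [-0.2, 0.3, -0.4]
opening: 44.1
gripper_force: 0.0
```

```bash
python3 -c "
from h import *
plan(517.2,104.6,21,1.2)"
```

```text
t 20.35 pos [402.  101.1  20.6] yaw 1.0 F [-0.2  0.3 -0.4] units [ 2.31 -0.03 -0.01] turn -0.02 q6 1.72
```

Call:
move_arm:
  targets:
    - [0.2,0,0,0]
    - [0.2,0,0,0]
    - [0.2,0,0,0]
    - [0.2,-0.01,0,0]
    - [0.2,-0.01,0,0]
    - [0.2,-0.01,0,0]
    - [0.2,0,0,0]
    - [0.2,0,0,0]
    - [0.2,0,0,0]
    - [0.1,0,0,0]

```text
t: 21.35
eef_pos: [498.6, 104.3, 21.1]
eef_rot: [-0.0, 1.0, 0.008, 0.0]
contact_force: [-3.4, -0.4, 2.3]
opening: 44.1
gripper_force: 1.8
```

Call:
move_arm:
  targets:
    - [0.1,0,0,0]
    - [0.1,0,0,0]
    - [0.04,0,0,0]
    - [0.04,0,0,0]
    - [0.04,0,0,0]
    - [0,0,0,0]

```text
t: 21.95
eef_pos: [513.8, 104.5, 21.1]
eef_rot: [-0.0, 1.0, 0.008, 0.0]
contact_force: [-1.5, 0.6, 0.9]
opening: 43.8
gripper_force: 0.4
```

Call:
move_arm:
  targets:
    - [0.04,0,0,0]
    - [0.04,0,0,0]
    - [0,0,0,0]

```text
t: 22.25
eef_pos: [516.4, 104.4, 21.1]
eef_rot: [0.0, 1.0, 0.008, -0.001]
contact_force: [-8.1, -0.4, 3.8]
opening: 44.1
gripper_force: 3.8
```

Call:
move_arm:
  targets:
    - [0.03,0,0,0]
    - [0.03,0,0,0]
    - [0,0,0,0]

```text
t: 22.55
eef_pos: [516.6, 104.4, 21.1]
eef_rot: [0.0, 1.0, 0.008, -0.005]
contact_force: [-20.2, -2.0, 12.8]
opening: 43.8
gripper_force: 10.4
```

Call:
move_arm:
  targets:
    - [-0.3,0,0,0]
    - [-0.8,0,0,0]
    - [-0.9,0,0,0]
    - [-0.3,0,-0.9,0]
    - [0,0,-0.9,0]
    - [0,0,0,0]

```text
t: 23.15
eef_pos: [408.5, 103.2, 118.0]
eef_rot: [-0.001, 1.0, 0.008, 0.006]
contact_force: [0.8, -0.1, 0.6]
opening: 44.0
gripper_force: 0.0
```

```bash
python3 -c "
from h import *
plan(517.2,104.6,21,1.2)
s=snap('scene');print(former(s,(602,106),90));a=cv2.resize(s['frame'][220:340,290:410],None,fx=3.3,fy=4)
s=snap('top');print(former(s,(602,106),90));b=cv2.resize(s['frame'][140:240,230:310],None,fx=5,fy=4.8)
save(np.hstack([a,b]),'home.png')"
```

```text
t 23.15 pos [408.5 103.2 118. ] yaw 0.9 F [ 0.8 -0.1  0.6] units [2.15 0.01 1.97] turn -0.03 q6 1.72
(array([603.70880127, 133.78559875]), (143.6656494140625, 50.642940521240234), 2.7694647312164307)
(array([604.21087646, 103.23234558]), (91.07879638671875, 144.10910034179688), -0.6122283935546875)
```

View pics/home.png

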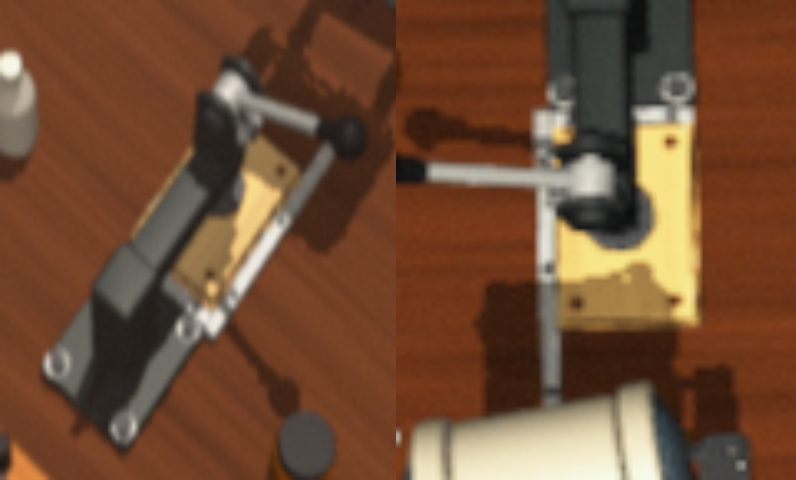

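```bash
python3 - <<'E'
from h import *
s=snap('top');f=foc(s);fr=cv2.cvtColor(s['frame'],cv2.COLOR_RGB2GRAY).astype(float)
im=s['frame'].astype(float)
# wood mask: sat-yellow bright; subpixel right edge using green channel gradient
def edge(rows,u0,u1,ch,z,sign):
    out=[]
    for v in rows:
        g=np.diff(im[v,u0:u1,ch])*sign; i=np.argmax(g); 
        w=np.clip(g[max(0,i-1):i+2],0,None); u=u0+max(0,i-1)+(w*np.arange(len(w))).sum()/w.sum()+.5
        d=rot(s)@np.array([(u-s['cx'])/f,(v-s['cy'])/f,1]);o=np.array(s['origin']);out.append((o+d*(z-o[2])/d[2])[:2])
    return np.array(out)
def line(e,t):
    for _ in range(3):
        p=np.polyfit(e[:,0],e[:,1],1);r=e[:,1]-np.polyval(p,e[:,0]);e=e[abs(r)<max(1,1.5*r.std())]
    print(t,len(e),'yaw',np.degrees(np.arctan(p[0])).round(2),'y at x=602:',np.polyval(p,602).round(1),'rms',r.std().round(2))
line(edge(range(167,205),360-90,380-90+40-20,1,20,-1),'former right')
s0=s; s=load('top')
line(edge(range(186,220),252,258+4,1,16,1),'rail outer')
rows=range(198,222)
for u in (265,266): pass
P=cloud(s0)
for v in (166,170,190,200,206): print(v,[int(x) for x in im[v,255:266,1]],'|',[int(x) for x in im[v,283:293,1]])
E
```

```text
former right 29 yaw 2.49 y at x=602: 58.7 rms 1.79
rail outer 31 yaw 1.9 y at x=602: 169.7 rms 0.42
166 [53, 53, 116, 187, 209, 192, 200, 221, 177, 117, 89] | [194, 198, 196, 198, 217, 211, 124, 53, 53, 54]
170 [38, 27, 60, 96, 112, 105, 89, 71, 53, 47, 44] | [198, 131, 154, 211, 230, 190, 74, 57, 48, 51]
190 [50, 51, 52, 168, 228, 221, 186, 172, 217, 216, 216] | [226, 223, 228, 230, 231, 210, 161, 111, 55, 56]
200 [27, 28, 26, 65, 108, 121, 101, 94, 119, 116, 121] | [153, 202, 217, 221, 231, 233, 213, 114, 50, 54]
206 [29, 33, 28, 60, 103, 122, 114, 113, 114, 98, 101] | [109, 106, 125, 160, 175, 187, 185, 123, 61, 56]
```

Home picture: the former lies under the foot, its far end against the stop at right-panel (560-690,125) and its left side along the rail at (555,125-328). Rail outer edge to the former's far side measures 111 mm against 112 expected, so it is flush. Now the lever.

Call:
move_arm:
  targets:
    - [0,0,-0.95,0]
    - [0,0,-0.95,0]
    - [0,0,-0.95,0]
    - [0,0,-0.95,0]
    - [0,0,-0.95,0]
    - [0.3,-0.3,-0.1,0]
    - [0.9,-0.55,0,0]
    - [0.9,-0.55,0,0]
    - [0.9,-0.55,0,0]
    - [0.9,-0.55,0,0]
  grip: 1

```text
t: 24.3
eef_pos: [591.2, 226.1, 350.8]
eef_rot: [0.0, 1.0, 0.008, -0.001]
contact_force: [0.5, -0.9, 1.4]
opening: 0.5
gripper_force: 0.0
```

Call:
move_arm:
  targets:
    - [0,0,0,0]
    - [0,0,0,0]

```text
t: 24.5
eef_pos: [590.6, 225.6, 347.6]
eef_rot: [0.001, 1.0, 0.008, -0.004]
contact_force: [-0.2, 0.4, 0.0]
opening: 0.3
gripper_force: 0.0
```

```bash
python3 -c "
from h import *
plan(600,227,336,1.2)
s=sense();print(s['opening'],s['joints'].round(2))"
```

```text
t 24.5 pos [590.6 225.6 347.6] yaw 1.0 F [-0.2  0.4  0. ] units [ 0.19 -0.03  0.23] turn -0.03 q6 1.87
0.3098969366689626 [ 0.31  0.25  0.86 -0.    2.04  1.87]
```

Call:
move_arm:
  targets:
    - [0.19,-0.03,0.1,0]
    - [0,0,0.12,0]
    - [0,0,0.12,0]
    - [0,-0.03,0.12,0]
    - [0,-0.03,0.12,0]
    - [0,-0.03,0.12,0]
    - [0,-0.03,0.12,0]
    - [0,0,0,0]

```text
t: 25.3
eef_pos: [597.6, 236.7, 317.6]
eef_rot: [-0.005, 1.0, 0.011, 0.004]
contact_force: [-1.3, 12.9, 13.9]
opening: 0.5
gripper_force: 7.9
```

Call:
move_arm:
  targets:
    - [0,-0.03,0.12,0]
    - [0,-0.03,0.12,0]
    - [0,-0.03,0.12,0]
    - [0,-0.03,0.12,0]
    - [0,-0.03,0.12,0]
    - [0,-0.02,0.12,0]
    - [0,-0.02,0.12,0]
    - [0,-0.01,0.12,0]
    - [0,0,0,0]

```text
t: 26.2
eef_pos: [598.0, 243.8, 266.3]
eef_rot: [-0.002, 1.0, 0.009, 0.002]
contact_force: [0.3, 2.8, 5.9]
opening: 0.9
gripper_force: 2.6
```

Call:
move_arm:
  targets:
    - [0,0,0.12,0]
    - [0,0,0.12,0]
    - [0,0,0.12,0]
    - [0,0,0.12,0]
    - [0,0,0.12,0]
    - [0,0.02,0.12,0]
    - [0,0.02,0.12,0]
    - [0,0.02,0.12,0]
    - [0,0,0.1,0]
    - [0,0,0,0]

```text
t: 27.2
eef_pos: [598.2, 239.3, 210.2]
eef_rot: [0.0, 1.0, 0.008, -0.001]
contact_force: [-0.7, -0.3, -0.3]
opening: 0.5
gripper_force: 0.0
```

```bash
python3 -c "
from h import *
plan(600,240,205,1.2)
s=snap('scene');P=cloud(s);d=s['frame'].astype(int).sum(-1);
m=(np.hypot(P[...,0]-600,P[...,1]-240)<22)&(P[...,2]>120)&(P[...,2]<215)&(d<150);print(m.sum(),P[m].mean(0) if m.any() else '',P[m].max(0) if m.any() else '')"
```

```text
t 27.2 pos [598.2 239.3 210.2] yaw 0.9 F [-0.7 -0.3 -0.3] units [ 0.04 -0.01  0.1 ] turn -0.03 q6 1.88
102 [607.06015397 240.51989373 185.10719573] [616.79491248 258.19474112 213.39531811]
```

Call:
move_arm:
  targets:
    - [0,0,-0.5,0]
    - [0,0,-0.95,0]
    - [0,0,-0.95,0]
    - [0,0,-0.95,0]
    - [-0.9,0,0,0]
    - [-0.9,0,0,0]
    - [-0.9,0,0,0]
    - [-0.9,0,0,0]
    - [0,0,0,0]

```text
t: 28.15
eef_pos: [414.4, 236.6, 381.9]
eef_rot: [-0.001, 1.0, 0.009, 0.002]
contact_force: [0.3, 0.6, 0.3]
opening: 0.3
gripper_force: 0.0
```

```bash
python3 -c "
from h import *
plan(600,240,205,1.2)
s=snap('scene');a=cv2.resize(s['frame'][220:340,290:410],None,fx=3.3,fy=4)
P=cloud(s);d=s['frame'].astype(int).sum(-1)
m=(np.hypot(P[...,0]-600,P[...,1]-240)<30)&(P[...,2]>130)&(d<150);print(m.sum(),P[m].max(0))
s=snap('top');print(former(s,(602,106),90));b=cv2.resize(s['frame'][140:240,230:310],None,fx=5,fy=4.8)
save(np.hstack([a,b]),'end.png')"
```

```text
t 28.15 pos [414.4 236.6 381.9] yaw 1.1 F [0.3 0.6 0.3] units [3.7  0.01 3.55] turn -0.01 q6 2.0
113 [617.29817233 257.81565103 191.08205731]
(array([604.40991211, 103.35121155]), (91.22855377197266, 143.88995361328125), -0.40976715087890625)
```

View pics/end.png

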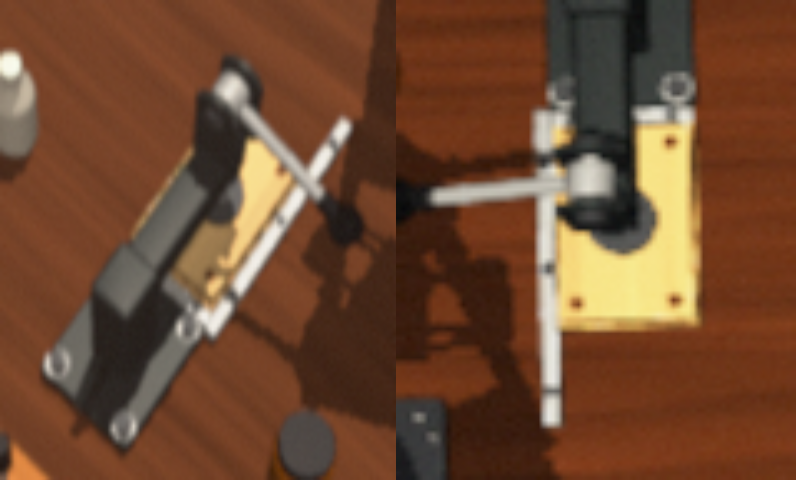

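The lever stays down by itself: the ball top is at about z 190, at left-panel (345,222). The foot is on the former, which is still flush with rail and stop.

```bash
python3 -c "
from bench import *
print(hand_in())"
```

```text
the job is handed in; nothing more can be done
None
```

The job is handed in at about 28 s: the middle-sized former is home against the guide rail and back stop, the lever is down past centre by itself with the foot on the former, and the arm is clear; hand-in returned no verdict.

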